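# Clamp the document stand's foot tube with a U-bolt saddle clamp

## Robot

A 7-joint arm with a two-finger parallel gripper is mounted at the origin on a cart in front of the work surface, level with it; the furniture and walls round the work are solid. World frame = base frame: x ahead of the robot, y to its left, z up, the work surface at z = 0. Lengths are in m, angles in rad, forces in N, time in s.
With the tool pointing down it reaches from about 0.4 to 0.85 m from the base axis. Payload 4.5 kg.
Tool frame: the origin (TCP) lies on the centre line of the jaws, within the pads' length; the fingertips stand 14 mm ahead of it and the grasp point (between the pads) lies 5 mm behind it (nose_length is the distance from the TCP to the fingertips, in m); x points along the fingers, y is the direction in which the jaws open and shut, and the axes are right-handed (so a half turn about x gives the same grasp; the last joint's range is limited). The gripper opens to 88 mm and grips with 3 to 60 N. Pads are 18 mm wide; open, the fingers measure 123 mm over their backs; the gripper's body (75 mm by 187 mm) begins 45 mm behind the grasp point.
Start: joints at [1.368, 0.689, -0.195, 1.565, 0.157, 0.902, -0.215], TCP at [0.147, -0.608, 0.253] pointing down, gripper open.
Joint ranges: [-3.01, 3.01], [-0.46, 2.08], [-1.47, 1.51], [0.13, 2.56], [-1, 4.14], [0.04, 2.09], [-2.66, 2.66]. Speed limits (rad/s): [2.57, 2.57, 3.14, 3.14, 3.14, 3.14, 3.14].

## Interface

Orientations are given as a unit quaternion [x, y, z, w].
In Python, from plant import get_state, snapshot, camera_params, finish_job, boxes_of, silhouettes, spot_point, nose_length gives the robot as it stands.
- The arm moves only by the tool apply_moves, never from a script. Its arguments are lists of equal length, an entry for each row: "delta_pos": the shift along the tool's x, y, z in cm, a list of three; "yaw": the turn about the tool's x in rad; "gripper": the opening in per cent of the stroke, from 0 (shut) to 100 (fully open). A call has 1 to 10 rows; each row is the pose to reach, as a shift and turn from the pose measured when the call began, along the tool's axes at that moment; what a row does not reach only later rows make up. A row lasts 1/12 s, in which the tool goes at most 41.7 mm and 7.16 degrees, less where a joint would pass 70% of its speed; a pose out of reach is approached as far as the arm can. A call with a gripper value outside its range is refused whole. The fingers move at their own pace and stop on an object; "force" is the grip in N (left out, the last holds). Time passes only in rows, so rows that repeat a pose let the fingers close. It gives the time, the measured TCP pose, the force and the opening at its end, in the units of the state.
- get_state(): the state, without advancing time (a new reading comes with each control period).
- snapshot(name): name is "scene" or "side" or "wrist"; returns the picture (384x512x3 uint8, red, green, blue); there is no depth.
- camera_params(name): a dict with "fovy" (degrees; the focal length in pixels is half the picture's height over the tangent of half this angle, whatever the lens; pixels are square), "cx", "cy" (the principal point, pixels), "position" and "orientation" of the camera in the world. Camera axes: x right, y down, z forward; pixel columns grow to the right and rows downward; lengths in m; the calibration is good to about 2 mm. A picture is of the moment at which its call begins: read the wrist's pose just before it. camera_params takes no time and is no camera call; for the wrist camera it gives the pose at the moment of the call.
- finish_job(): hands the job in, once; it reports no verdict.
Trained networks look in the newest picture that a camera, given by its name, has taken for a name from the list of things; names that differ only in an ending like _2 or _b are one class to them, and where a whole thing is asked for, a point or a joint stands for the part that bears it (a point fixed in the world has none). Each returns a list of dicts, best first, with "score" (0 to 1); they miss things now and then, are a little off and sometimes report something else, mostly with a low value. They report only what shows in the picture. A call takes as long as a camera call.
- boxes_of(thing, camera): "bbox" ([left, top, width, height] in pixels, round what is visible of it).
- silhouettes(thing, camera): "mask" (384x512 bool, what is visible of it) and "bbox" ([left, top, width, height] in pixels, round what is visible of it).
- spot_point(thing, camera): "pixel" ([column, row] in pixels: a listed point, or the origin of a listed thing).
The state is a dict: "clock": time; "q": joint angles; "qd": joint speeds; "joint_torque": joint torques, N m; "tool_pos": TCP position; "eef_rot": TCP orientation; "contact_force": force on the tool from outside, world axes, zero at the start; "moment": the same for the moment, N m; "opening": opening from 0.0 (shut) to 1.0 (fully open).
Only numpy, scipy, OpenCV 4.12 (cv2) and the standard library are available. Lean on these libraries where they do the work, as an engineer would, in place of code of your own. Each camera call takes 0.05 s, during which the arm holds its last target.

## Task

Draw the U-bolt saddle clamp out of its parking block and set it astride the steel tube of the document stand, both legs down through the slots of the grey bracket. Press lightly and feel along the tube, without pushing the hidden sprung keeper plate to the bottom of its travel, until both legs drop into the keeper's holes; then push the clamp down gently until its bridge is firmly home on the tube's rubber cushion, let go, and leave everything else where it stands.

Things in the scene. Friction and masses are not known exactly. Their poses are not given: they have to be found in the camera images.
- saddle_clamp: U-bolt saddle clamp, 100 to 170 g, upright in the parking block at the start: an aluminium bridge 10 x 48 x 34 mm (x, y, z) on two round steel legs, 8 mm thick, 60 mm long, at y = +-19 mm. Origin: middle of the bridge's underside; the bridge spans z = 0 to +34 mm. Grip it from above across its 10 mm (along its x), fingertips at least 4 mm above the underside, where cushion and tube lie when it is home
- leg_tips (a point): point midway between the tips of the clamp's legs, 60 mm under the clamp's origin; the last 3 mm of the legs are tapered
- parking_block: white fixed block, 50 x 78 x 66 mm high on a 62 x 90 x 6 mm foot, with two loose 13 mm square holes 38 mm apart along its y; origin at the centre of its underside. The clamp's legs stand in the holes, its bridge rests on the block's top: it must be lifted straight up more than 60 mm to come free
- bracket: grey fixed metal box, 80 x 96 x 51 mm (x, y, z) on a flange 124 x 96 x 4 mm; origin at the centre of its underside. Its top has two slots at y = +-19 mm, centred at x = 0, 35 mm long along x and 15 mm wide, for the clamp's legs. Tube and box are rigid: press the clamp on them with some 10 N, over 40 N is too much
- seat (a point): top of a 50 x 18 mm black rubber cushion on the fixed tube, 79 mm above the bracket's origin: home, the clamp's origin is at this height. The cushion gives up to 4 mm, 5 N per mm. The 22 mm tube lies along the bracket's x at y = 0 (axis z = 64 mm) from x = -92 to +115 mm, where it bends up to a white document plate (lip at x = +104 mm, top z = 250 mm). Cradles hold it at x = +-33 mm
- keeper_level (a point): point in the box, 38 mm above the bracket's origin: the level (not the place) of the keeper's top when unloaded. The keeper is a hidden plate under the slots with two chamfered 11 mm holes, 14 mm at the mouth, at bracket y = +-19 mm. Their x is not reported: both at one x from -8 to +8 mm, to be found by feel. Leg tips meet the plate 19 mm before the clamp is home
- keeper_plate (a joint): how far the hidden keeper plate is pushed down against its springs, m: 0 up, 0.008 hard bottom; 2.5 N to start, then 2.5 N per mm (10 N at 3 mm). Beyond 7.5 mm (21 N), at the bottom, it is overloaded. It never moves sideways. When legs that press on it and slide along the bracket's x meet the holes, it springs up to 0 and the force on the tool drops
- tape_dispenser: weighted wooden tape dispenser, 150 x 52 x 77 mm, long side along its own x; a bystander that trades places with the parking block
- vial_clear: white capped vial, 37 mm across, 60 mm tall; bystander
- vial_orange: orange vial with white cap, 47 mm across, 74 mm tall; bystander
- stock_bottle: white bottle with screw cap, 48 mm across, 85 mm tall; bystander
- stapler: black stapler 152 x 40 x 57 mm; bystander
- gel_pump: clear pump bottle, 56 x 72 x 182 mm; bystander
- sticky_block: block of yellow sticky notes 74 x 74 x 16 mm; bystander

How it is judged:
By the outcome, as a careful person would: the job done as asked, in the order asked, and still so for the second after the job is handed in, with the robot touching nothing.
It also fails if it takes over 51 s, if anything falls off the work surface, if the arm or the gripper's body presses on something with over 40 N, if the wrist force passes 120 N, or if a joint passes its speed limit or range.

## Working session

There is one attempt and no reset: what is moved stays moved. The work goes in short steps, Python scripts to look and compute and a tool call to move; the robot and the scene stay as the last step left them, time stands still between calls to the robot, and variables do not carry over. Pictures are saved under pics/ and viewed, and the job is handed in when it is done.

Besides the shell and the picture viewer there is one more tool, called after "Emit:" as name(argument=value, ...) on one line, values as JSON. apply_moves: Moves the arm, as the interface text tells. Its arguments: {"type":"object","properties":{"delta_pos":{"type":"array"},"yaw":{"type":"array"},"gripper":{"type":"array"},"force":{"type":"number"}},"required":["delta_pos","yaw","gripper"]}

```bash
mkdir -p pics; ls; python3 - <<'E'
from plant import *
import cv2
s=get_state()
print({k:s[k] for k in ['clock','tool_pos','eef_rot','contact_force','opening']}, nose_length() if callable(nose_length) else nose_length)
for n in ['scene','side']:
    p=camera_params(n);print(n,p)
    im=snapshot(n);cv2.imwrite(f'pics/{n}0.png',im[:,:,::-1])
    for t in ['saddle_clamp','parking_block','bracket','tape_dispenser']:
        r=boxes_of(t,n);print(t,[(x['bbox'],round(x['score'],2)) for x in r[:2]])
    for t in ['saddle_clamp','parking_block','bracket','seat','leg_tips','keeper_level']:
        r=spot_point(t,n);print(t,[(x['pixel'],round(x['score'],2)) for x in r[:2]])
print(get_state()['clock'])
E
```

```text
pics
{'clock': 0.0, 'tool_pos': array([ 0.14646476, -0.60696901,  0.25189876]), 'eef_rot': array([-0.70202911, -0.08421751,  0.70227248, -0.08292109]), 'contact_force': array([-0.93286076,  0.29583837, -0.21381734]), 'opening': 1.0000803340215207} 0.014
scene {'fovy': 48.594824639355224, 'cx': 251.9989092435732, 'cy': 184.15941498346933, 'position': array([-0.16547364,  0.26182985,  0.99410309]), 'orientation': array([-0.45492367,  0.82146116, -0.29791064,  0.17174188])}
saddle_clamp [([173.0, 230.4, 18.4, 7.0], 0.7)]
parking_block [([168.8, 226.2, 30.2, 35.8], 0.96), ([262.1, 195.2, 17.8, 10.2], 0.63)]
bracket []
tape_dispenser [([309.5, 146.5, 39.0, 40.8], 0.57)]
saddle_clamp [([185.6, 236.9], 0.67)]
parking_block [([185.8, 247.7], 0.8)]
bracket [([271.4, 205.1], 0.66), ([182.1, 237.9], 0.55)]
seat [([274.5, 189.2], 0.73)]
leg_tips []
keeper_level [([271.1, 199.3], 0.89)]
side {'fovy': 49.937861726632406, 'cx': 254.57298552932025, 'cy': 194.40395409247733, 'position': array([ 0.2446693 , -0.9261989 ,  0.75453429]), 'orientation': array([ 0.88999078, -0.15303923,  0.07744679, -0.42248952])}
saddle_clamp []
parking_block [([189.5, 149.2, 31.4, 24.9], 0.86)]
bracket [([191.4, 133.8, 105.3, 112.5], 0.93)]
tape_dispenser [([235.2, 264.3, 67.3, 47.1], 0.88), ([187.6, 136.8, 109.0, 105.1], 0.29)]
saddle_clamp [([203.3, 152.7], 0.6)]
parking_block [([202.6, 174.0], 0.74)]
bracket [([225.3, 228.1], 0.94)]
seat [([225.7, 208.1], 0.86), ([218.7, 277.7], 0.36)]
leg_tips []
keeper_level [([226.0, 220.5], 0.95)]
1.1
```

View pics/scene0.png

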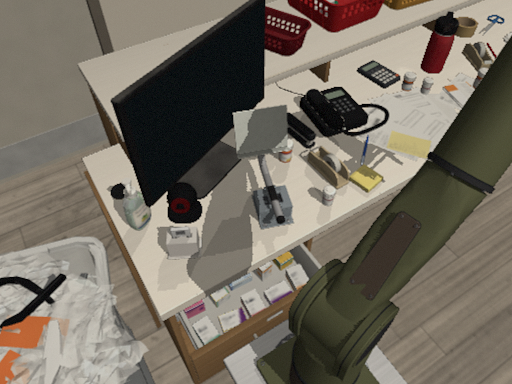

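View pics/side0.png

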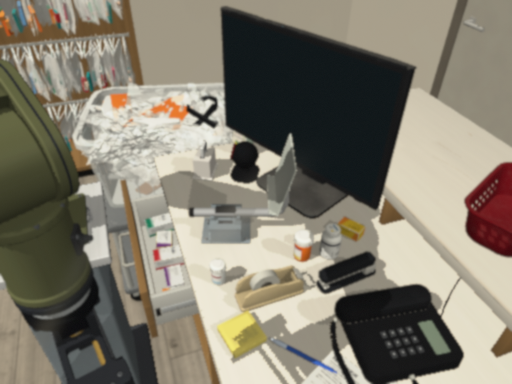

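```bash
cat > h.py <<'E'
import numpy as np
from scipy.spatial.transform import Rotation as R
from plant import *
def ray(n,px,p=None):
    p=p or camera_params(n); f=192/np.tan(np.radians(p['fovy']/2))
    d=np.array([(px[0]-p['cx'])/f,(px[1]-p['cy'])/f,1.]); d=R.from_quat(p['orientation']).apply(d)
    return np.array(p['position']),d/np.linalg.norm(d)
def atz(n,px,z,p=None):
    o,d=ray(n,px,p); return o+d*(z-o[2])/d[2]
def proj(n,X,p=None):
    p=p or camera_params(n); f=192/np.tan(np.radians(p['fovy']/2))
    c=R.from_quat(p['orientation']).inv().apply(np.atleast_2d(X)-p['position']); return np.c_[c[:,0]/c[:,2]*f+p['cx'],c[:,1]/c[:,2]*f+p['cy']]
def tri(obs):
    A=0;b=0
    for o,d in obs:
        P=np.eye(3)-np.outer(d,d);A=A+P;b=b+P@o
    return np.linalg.solve(A,b)
E
python3 - <<'E'
from h import *
np.set_printoptions(precision=4,suppress=True)
for t,a,b in [('clamp',(185.6,236.9),(203.3,152.7)),('block',(185.8,247.7),(202.6,174)),('bracket',(271.4,205.1),(225.3,228.1)),('seat',(274.5,189.2),(225.7,208.1)),('keep',(271.1,199.3),(226,220.5))]:
    print(t,tri([ray('scene',a),ray('side',b)]))
print(atz('scene',(185.8,247.7),0),atz('side',(202.6,174),0),atz('scene',(271.4,205.1),0),atz('side',(225.3,228.1),0))
print(atz('scene',(274.5,189.2),.079),atz('side',(225.7,208.1),.079))
E
```

```text
clamp [0.4513 0.0976 0.0688]
block [ 0.4529  0.0988 -0.0018]
bracket [ 0.4441 -0.1723  0.0122]
seat [ 0.444  -0.1785  0.0838]
keep [ 0.4467 -0.1719  0.0375]
[0.4587 0.0998 0.    ] [0.4465 0.091  0.    ] [ 0.4559 -0.1777  0.    ] [ 0.4438 -0.1624  0.    ]
[ 0.4484 -0.1808  0.079 ] [ 0.4444 -0.1738  0.079 ]
```

```bash
cat >> h.py <<'E'
np.set_printoptions(precision=4,suppress=True)
def cmd(target):
    s=get_state(); r=R.from_quat(s['eef_rot']); d=np.array(target)-s['tool_pos']
    return r.inv().apply(d)*100
def axes():
    r=R.from_quat(get_state()['eef_rot']).as_matrix(); print('tool axes cols\n',r)
    return r
E
python3 - <<'E'
from h import *
axes(); w=camera_params('wrist'); print(w); print(R.from_quat(w['orientation']).as_matrix())
print(cmd((0.39,-0.3,0.33)), cmd((0.40,-0.18,0.34)))
s=get_state(); print(s['clock'],s['q'])
E
```

```text
tool axes cols
 [[ 0.      0.2346 -0.9721]
 [-0.     -0.9721 -0.2346]
 [-1.      0.     -0.    ]]
{'fovy': 64.3114297890331, 'cx': 255.67765521123877, 'cy': 189.4940426476587, 'position': array([ 0.2142, -0.5912,  0.3848]), 'orientation': array([ 0.7782, -0.6129, -0.0852,  0.107 ])}
[[ 0.2341 -0.9357 -0.2638]
 [-0.9722 -0.2258 -0.062 ]
 [-0.0015  0.271  -0.9626]]
[ -7.727  -24.1894 -30.8729] [ -8.7276 -35.6199 -34.6599]
1.1 [ 1.3678  0.6891 -0.1946  1.5653  0.1573  0.9025 -0.2151]
```

Emit:
apply_moves(delta_pos=[[-2, -2.5, -3], [-4, -5, -6], [-6, -7.5, -9], [-7.7, -10, -12], [-7.7, -12.5, -15], [-7.7, -15, -18.5], [-7.7, -17.5, -22], [-7.7, -20, -25], [-7.7, -22, -28], [-7.7, -24, -31]], yaw=[-0.12, -0.24, -0.36, -0.48, -0.6, -0.72, -0.84, -0.96, -1.08, -1.2], gripper=[100, 100, 100, 100, 100, 100, 100, 100, 100, 100])

```text
clock: 1.93
tool_pos: [0.393, -0.2992, 0.3302]
eef_rot: [0.531, 0.467, -0.531, 0.468]
contact_force: [0.0, 1.1, 0.5]
opening: 1.003
```

```bash
python3 - <<'E'
from h import *
axes(); s=get_state(); print(s['clock'],s['q'],s['tool_pos'])
print(cmd((0.41,-0.22,0.34)),cmd((0.42,-0.1,0.33)), cmd((0.452,0.08,0.28)))
E
```

```text
tool axes cols
 [[ 0.0008  0.992  -0.1264]
 [-0.0004 -0.1264 -0.992 ]
 [-1.      0.0009  0.0003]]
1.9333 [ 0.9427  0.4591 -0.5837  1.8325  0.3073  0.94    0.0965] [ 0.393  -0.2992  0.3302]
[-0.9799  0.6847 -8.0696] [  0.016    0.1585 -20.1   ] [  5.0113   1.0524 -38.3617]
```

Emit:
apply_moves(delta_pos=[[0, 0, -4], [0, 0.2, -8], [0, 0.7, -12], [0, 1.2, -16], [0, 1.2, -16]], yaw=[-0.06, -0.127, -0.127, -0.127, -0.127], gripper=[100, 100, 100, 100, 100])

```text
clock: 2.35
tool_pos: [0.4276, -0.1332, 0.3314]
eef_rot: [0.499, 0.503, -0.494, 0.504]
contact_force: [0.1, 0.0, -0.1]
opening: 1.001
```

```bash
cat > look.py <<'E'
import sys,cv2,pickle
from h import *
def look(tag,pts=(),sil=()):
    p=camera_params('wrist'); im=snapshot('wrist'); cv2.imwrite(f'pics/{tag}.png',im[:,:,::-1])
    out={}
    for t in pts:
        r=spot_point(t,'wrist'); print(t,[(np.round(x['pixel'],1),round(x['score'],2)) for x in r[:2]]); out[t]=r
    for t in sil:
        r=silhouettes(t,'wrist'); print(t,[(x['bbox'],round(x['score'],2)) for x in r[:2]]); out[t+'_s']=r
    pickle.dump((p,im,out),open(f'pics/{tag}.pkl','wb'))
    return p,im,out
E
python3 - <<'E'
from look import *
s=get_state(); print(s['clock'],s['tool_pos'],s['qd'].max())
p,im,o=look('w1',['bracket','seat','keeper_level'],['bracket'])
for t,z in [('bracket',0),('seat',.079),('keeper_level',.038)]:
    if o[t]: print(t,atz('wrist',o[t][0]['pixel'],z,p))
E
```

```text
2.35 [ 0.4276 -0.1332  0.3314] 0.11349768989524488
bracket [(array([265.8, 177.6]), 0.61)]
seat [(array([266. , 188.9]), 0.88)]
keeper_level [(array([264.8, 181.1]), 0.83)]
bracket [([199.9, 134.7, 305.3, 210.0], 0.95)]
bracket [ 0.4453 -0.1726  0.    ]
seat [ 0.4425 -0.1692  0.079 ]
keeper_level [ 0.4423 -0.1689  0.038 ]
```

View pics/w1.png

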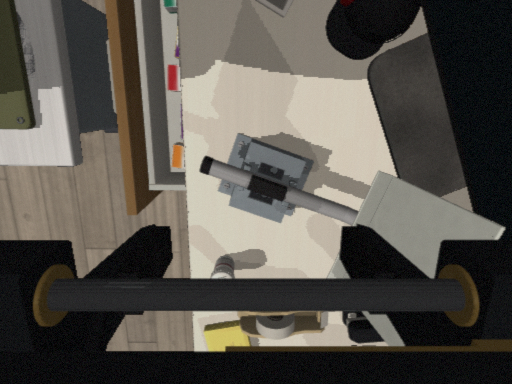

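```bash
python3 - <<'E'
import cv2
im=cv2.imread('pics/w1.png')[125:230,190:370]
cv2.imwrite('pics/w1c.png',cv2.resize(im,None,fx=4.4,fy=4.4,interpolation=cv2.INTER_CUBIC))
E
```

```text
(no output)
```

View pics/w1c.png

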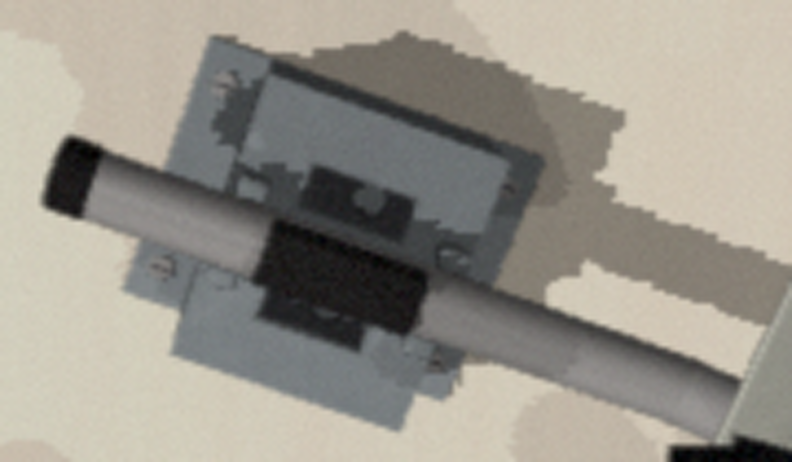

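```bash
python3 - <<'E'
from look import *
p,im,o=pickle.load(open('pics/w1.pkl','rb'))
f=lambda c,z:atz('wrist',(np.array(c)+.5)/4.4-.5+np.array([190,125]),z,p)
cu=np.array([f(c,.077) for c in [(265,225),(430,270),(408,335),(258,285)]]);print('cush',cu.mean(0))
bt=np.array([f(c,.051) for c in [(268,75),(512,160),(405,430),(172,353)]]);print('box?',bt)
e=bt[1]-bt[0];print(np.degrees(np.arctan2(e[1],e[0])),np.linalg.norm(e)); e=bt[2]-bt[3];print(np.degrees(np.arctan2(e[1],e[0])),np.linalg.norm(e))
e=bt[3]-bt[0];print(np.degrees(np.arctan2(e[1],e[0]))+90,np.linalg.norm(e),bt.mean(0))
a=f((68,180),.064);b=f((660,375),.064);e=b-a;print('tube',a,np.degrees(np.arctan2(e[1],e[0])))
ed=[f(c,.064) for c in [(105,150),(735,378),(95,212),(715,435)]]
for i in (0,2):
  e=ed[i+1]-ed[i];print(np.degrees(np.arctan2(e[1],e[0])))
s1=np.array([f(c,.049) for c in [(315,165),(413,198),(405,240),(303,210)]]);print('slot+y',s1.mean(0))
print('disk',f((370,197),.038),f((325,312),.038))
E
```

```text
cush [ 0.4439 -0.1686  0.077 ]
box? [[ 0.4215 -0.1113  0.051 ]
 [ 0.4976 -0.1366  0.051 ]
 [ 0.4675 -0.2267  0.051 ]
 [ 0.3913 -0.201   0.051 ]]
-18.40072631162046 0.08017124898046908
-18.646631653125972 0.08046165940107325
-18.616488016844713 0.09462866684618074 [ 0.4445 -0.1689  0.051 ]
tube [ 0.3616 -0.1421  0.064 ] -18.0517830604022
-19.60934687053294
-19.75575887908266
slot+y [ 0.4505 -0.1514  0.049 ]
disk [ 0.4546 -0.1516  0.038 ] [ 0.4409 -0.1905  0.038 ]
```

```bash
python3 - <<'E'
from h import *
axes(); print(cmd((0.44,0.13,0.33)))
E
```

```text
tool axes cols
 [[ 0.0002  1.     -0.0028]
 [-0.0012 -0.0028 -1.    ]
 [-1.      0.0002  0.0012]]
[ -0.032    1.4549 -27.3768]
```

Emit:
apply_moves(delta_pos=[[0, 0.2, -4], [0, 0.4, -8], [0, 0.6, -12], [0, 0.8, -16], [0, 1.0, -20], [0, 1.2, -24], [0, 1.4, -27.4], [0, 1.4, -27.4]], yaw=[0, 0, 0, 0, 0, 0, 0, 0], gripper=[100, 100, 100, 100, 100, 100, 100, 100])

```text
clock: 3.27
tool_pos: [0.44, 0.1369, 0.3304]
eef_rot: [0.501, 0.502, -0.497, 0.501]
contact_force: [-0.5, -0.0, -0.0]
opening: 0.997
```

```bash
python3 - <<'E'
from look import *
s=get_state(); print(s['clock'],s['tool_pos'],s['qd'].max())
p,im,o=look('w2',['parking_block','saddle_clamp'],['saddle_clamp','parking_block'])
for t,z in [('parking_block',0),('saddle_clamp',.066)]:
    if o[t]: print(t,atz('wrist',o[t][0]['pixel'],z,p))
E
```

```text
3.2667 [0.44   0.1369 0.3304] 0.09094466847551039
parking_block [(array([267.6, 174.9]), 0.78), (array([257.4, 321.4]), 0.61)]
saddle_clamp [(array([271.4, 185.3]), 0.89), (array([268.7, 173.1]), 0.43)]
saddle_clamp [([262.1, 165.8, 21.8, 39.9], 0.56)]
parking_block [([239.0, 140.3, 57.2, 74.5], 0.75)]
parking_block [0.4591 0.1024 0.    ]
saddle_clamp [0.4616 0.1029 0.066 ]
```

View pics/w2.png

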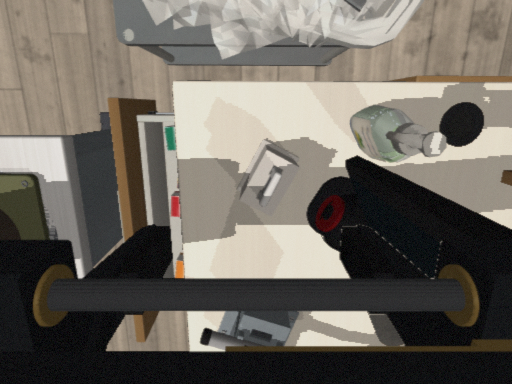

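```bash
python3 - <<'E'
import cv2
im=cv2.imread('pics/w2.png')[130:225,225:315]
cv2.imwrite('pics/w2c.png',cv2.resize(im,None,fx=6,fy=6,interpolation=cv2.INTER_CUBIC))
E
```

```text
(no output)
```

View pics/w2c.png

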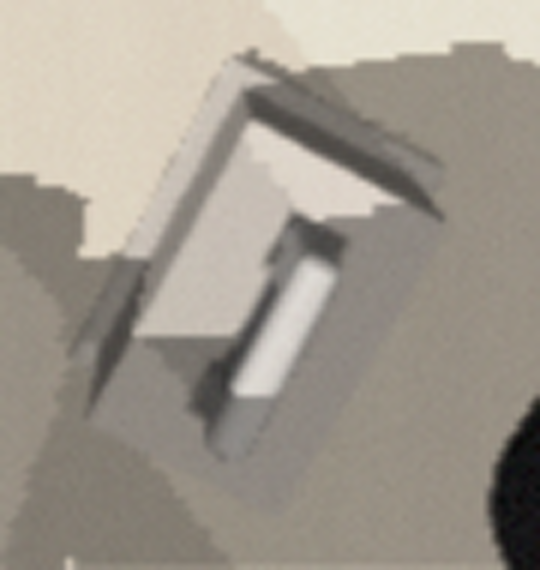

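```bash
python3 - <<'E'
from look import *
p,im,o=pickle.load(open('pics/w2.pkl','rb'))
f=lambda c,z:atz('wrist',(np.array(c)+.5)/6-.5+np.array([225,130]),z,p)
def an(e): return np.degrees(np.arctan2(e[1],e[0]))
for z in (.066,.072):
  b=np.array([f(c,z) for c in [(250,92),(443,215),(275,515),(90,415)]])
  print(z,b.mean(0),[np.linalg.norm(b[i]-b[i-1])*1e3 for i in range(4)],an(b[1]-b[0]),an(b[2]-b[3]),an(b[0]-b[3])-90,an(b[1]-b[2])-90)
for z in (.1,.106):
  b=np.array([f(c,z) for c in [(310,255),(342,268),(238,460),(208,448)]])
  print(z,b.mean(0),[np.linalg.norm(b[i]-b[i-1])*1e3 for i in range(4)],an(b[0]-b[3])-90,an(b[1]-b[2])-90)
E
```

```text
0.066 [0.4576 0.1077 0.066 ] [np.float64(81.12448462557363), np.float64(50.50200163637534), np.float64(78.75083604496439), np.float64(48.590437251862056)] -32.055436645172456 -29.471653682626734 -25.763110453272887 -27.00665621679999
0.072 [0.4573 0.1092 0.072 ] [np.float64(79.89789188845445), np.float64(49.73841726720414), np.float64(77.56013259728584), np.float64(47.855755513029955)] -32.05543664517246 -29.471653682626762 -25.763110453272873 -27.006656216799946
0.1 [0.4583 0.1065 0.1   ] [np.float64(45.83868924472338), np.float64(7.065624987722038), np.float64(45.907826839926365), np.float64(6.794777995996109)] -26.32551367341626 -26.658454846532827
0.106 [0.4579 0.1081 0.106 ] [np.float64(45.0806667484943), np.float64(6.948782582782866), np.float64(45.148661033245695), np.float64(6.6824145173995)] -26.325513673416282 -26.658454846532784
```

```bash
python3 - <<'E'
from h import *
print('ball',tri([ray('scene',(183,203)),ray('side',(244,162))]))
for z in (0,.05,.1):
  print([atz('wrist',c,z) for c in [(310,212),(345,180),(352,225),(345,165)]])
print('pump',tri([ray('scene',(124,185)),ray('side',(207,150))]))
a=axes(); print(cmd((0.458,0.1065,0.20)))
import cv2
im=snapshot('scene')[150:270,90:230]; cv2.imwrite('pics/s1c.png',cv2.resize(im[:,:,::-1],None,fx=5,fy=5,interpolation=cv2.INTER_CUBIC))
im=snapshot('side')[120:220,150:300]; cv2.imwrite('pics/s2c.png',cv2.resize(im[:,:,::-1],None,fx=5,fy=5,interpolation=cv2.INTER_CUBIC))
E
```

```text
ball [0.5673 0.049  0.045 ]
[array([0.5256, 0.029 , 0.    ]), array([0.5779, 0.0815, 0.    ]), array([0.5947, 0.0061, 0.    ]), array([0.5762, 0.1052, 0.    ])]
[array([0.5163, 0.0473, 0.05  ]), array([0.563 , 0.0941, 0.05  ]), array([0.5779, 0.0269, 0.05  ]), array([0.5614, 0.1152, 0.05  ])]
[array([0.5071, 0.0656, 0.1   ]), array([0.548 , 0.1067, 0.1   ]), array([0.5612, 0.0477, 0.1   ]), array([0.5467, 0.1253, 0.1   ])]
pump [0.5385 0.1552 0.1141]
tool axes cols
 [[-0.0006  1.     -0.0071]
 [-0.0028 -0.0071 -1.    ]
 [-1.     -0.0006  0.0028]]
[12.9353  1.8464  2.067 ]
```

View pics/s1c.png

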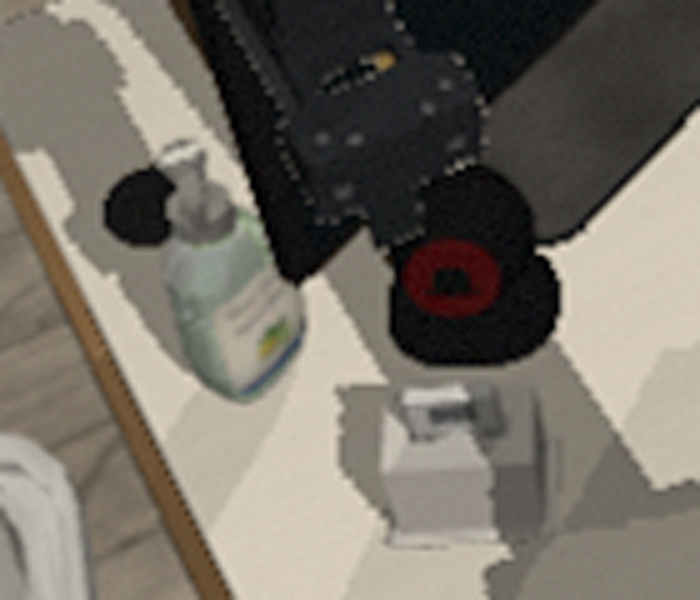

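View pics/s2c.png

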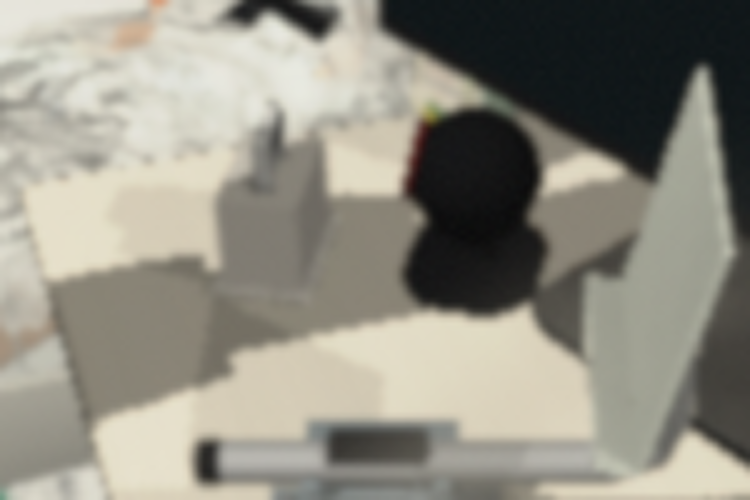

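```bash
python3 - <<'E'
from h import *
o1=ray('scene',(184,197));o2=ray('side',(245,154.3))
X=tri([o1,o2]);print('ball c',X,proj('scene',X),proj('side',X))
# top: side top pixel row 120+107/5=141.4, bottom of base row ~ 182
for c in [(245,141.4)]:
  o,d=ray('side',c); t=(X[:2]-o[:2])@d[:2]/(d[:2]@d[:2]); print('top z',(o+d*t))
f=192/np.tan(np.radians(49.94/2));print('radius',13*np.linalg.norm(X-o2[0])/f)
# block top check w/ side view: clamp bridge top corners
print(proj('side',[[.458,.1065,.1],[.458,.1065,.066]]),proj('scene',[[.458,.1065,.1],[.458,.1065,.066]]))
E
```

```text
ball c [0.5666 0.0439 0.0735] [[183.38   196.0824]] [[244.2764 155.0419]]
top z [0.569  0.0431 0.1207]
radius 0.03872504742523562
[[202.7157 143.0989]
 [203.5141 152.7289]] [[178.4282 228.161 ]
 [180.3014 235.5748]]
```

Emit:
apply_moves(delta_pos=[[2.8, 0.5, 0.5], [5.6, 1.0, 1.0], [8.4, 1.4, 1.5], [11, 1.8, 2.0], [11, 1.8, 2.0], [11, 1.8, 2.0]], yaw=[0.12, 0.24, 0.36, 0.464, 0.464, 0.464], gripper=[60, 60, 60, 60, 60, 60])

```text
clock: 4.12
tool_pos: [0.4571, 0.1067, 0.2191]
eef_rot: [-0.601, -0.369, 0.604, -0.371]
contact_force: [-0.3, 0.3, 2.1]
opening: 0.601
```

```bash
python3 - <<'E'
from look import *
s=get_state(); print(s['clock'],s['tool_pos'],s['qd'].max(),s['opening'])
p,im,o=look('w3',['saddle_clamp'],['saddle_clamp'])
for t,z in [('saddle_clamp',.066)]:
    if o[t]: print(t,atz('wrist',o[t][0]['pixel'],z,p))
print(proj('wrist',[[.458,.1065,.1],[.458,.1065,.066],s['tool_pos']],p)); axes()
cv2.imwrite('pics/w3c.png',cv2.resize(im[100:300,150:360][:,:,::-1],None,fx=3,fy=3,interpolation=cv2.INTER_CUBIC))
E
```

```text
4.1167 [0.4571 0.1067 0.2191] 0.008946908584560424 0.6009139323236679
saddle_clamp [(array([259.8, 178.8]), 0.81)]
saddle_clamp [([254.4, 158.0, 11.6, 56.0], 0.63)]
saddle_clamp [0.46   0.1049 0.066 ]
[[257.355  187.7389]
 [257.22   178.2254]
 [256.4237 255.1356]]
tool axes cols
 [[ 0.0024  0.8921 -0.4519]
 [-0.0009 -0.4519 -0.8921]
 [-1.      0.0025 -0.0003]]
```

View pics/w3c.png

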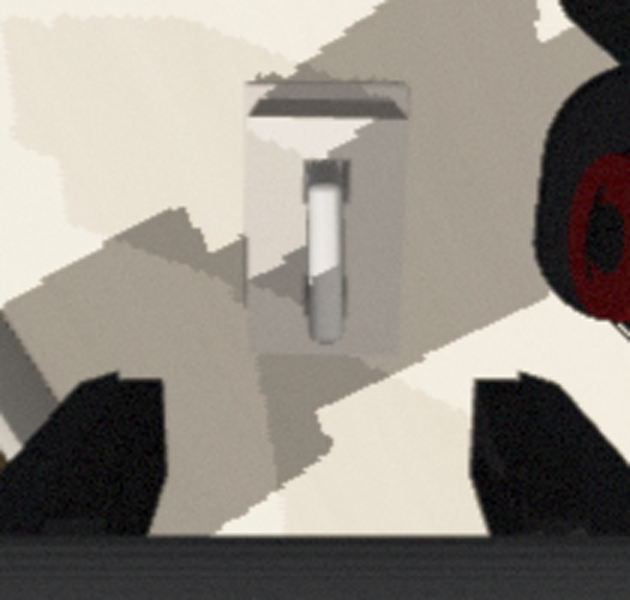

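Emit:
apply_moves(delta_pos=[[4, 0.15, 0], [8, 0.15, 0], [11, 0.15, 0], [12.9, 0.15, 0], [12.9, 0.15, 0], [12.9, 0.15, 0], [12.9, 0.15, 0], [12.9, 0.15, 0], [12.9, 0.15, 0], [12.9, 0.15, 0]], yaw=[0, 0, 0, 0, 0, 0, 0, 0, 0, 0], gripper=[60, 60, 60, 60, 60, 0, 0, 0, 0, 0], force=40)

```text
clock: 5.1
tool_pos: [0.4607, 0.1076, 0.0932]
eef_rot: [0.604, 0.369, -0.601, 0.371]
contact_force: [-0.9, 0.2, 0.8]
opening: 0.244
```

```bash
python3 - <<'E'
from look import *
s=get_state(); print(s['clock'],s['tool_pos'],s['opening'],s['opening']*88,s['contact_force'],abs(s['qd']).max());axes()
E
```

```text
5.1 [0.4607 0.1076 0.0932] 0.2440797519923457 21.47901817532642 [-0.8668  0.1503  0.8052] 0.010005854045116199
tool axes cols
 [[ 0.0045  0.8919 -0.4522]
 [-0.     -0.4522 -0.8919]
 [-1.      0.004  -0.002 ]]
```

Emit:
apply_moves(delta_pos=[[0, -0.15, 0], [0, -0.15, 0], [0, -0.15, 0], [0, -0.15, 0], [0, -0.15, 0]], yaw=[0, 0, 0, 0, 0], gripper=[0, 0, 0, 0, 0])

```text
clock: 5.52
tool_pos: [0.4596, 0.1084, 0.0937]
eef_rot: [0.604, 0.369, -0.601, 0.371]
contact_force: [-0.1, 0.4, 6.2]
opening: 0.115
```

```bash
python3 - <<'E'
from look import *
s=get_state(); print(s['clock'],s['tool_pos'],s['opening'],s['opening']*88,s['contact_force'],s['moment'],abs(s['qd']).max());axes()
p,im,o=look('w4')
E
```

```text
5.5167 [0.4596 0.1084 0.0937] 0.11530661891255423 10.146982464304772 [-0.077   0.4306  6.2267] [0.0123 0.0946 0.0431] 0.0014905162468979909
tool axes cols
 [[ 0.0053  0.892  -0.452 ]
 [ 0.0002 -0.452  -0.892 ]
 [-1.      0.0047 -0.0026]]
```

View pics/w4.png

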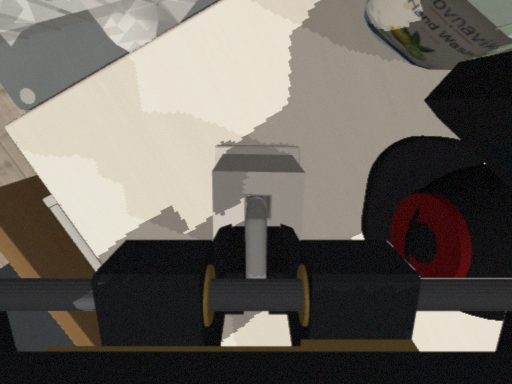

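Emit:
apply_moves(delta_pos=[[-1, 0, 0], [-3, 0, 0], [-6, 0, 0], [-9.5, 0, 0], [-12.5, 0, 0], [-12.5, 0, 0]], yaw=[0, 0, 0, 0, 0, 0], gripper=[0, 0, 0, 0, 0, 0])

```text
clock: 6.07
tool_pos: [0.4613, 0.1096, 0.2232]
eef_rot: [0.607, 0.368, -0.598, 0.372]
contact_force: [0.6, 0.6, -0.5]
opening: 0.109
```

```bash
python3 - <<'E'
from look import *
s=get_state(); print(s['clock'],s['tool_pos'],s['opening']*88,s['contact_force'],s['moment'],abs(s['qd']).max());a=axes()
p,im,o=look('w5',['leg_tips','saddle_clamp'],['saddle_clamp'])
T=s['tool_pos']
# predicted leg tips
c=T+a@np.array([.0277,0,.0024]); 
print(proj('wrist',[c+a@np.array([.06,0,k]) for k in (-.019,.019)],p))
print(proj('wrist',[c+a@np.array([k,0,-.024]) for k in (0,-.034)],p))
E
```

```text
6.0667 [0.4613 0.1096 0.2232] 9.570016427724731 [ 0.6342  0.5909 -0.5219] [-0.0133 -0.1312 -0.0134] 0.10581326776071551
tool axes cols
 [[ 0.0137  0.8918 -0.4523]
 [ 0.0032 -0.4524 -0.8918]
 [-0.9999  0.0108 -0.0091]]
leg_tips []
saddle_clamp [(array([254.9, 237.4]), 0.84)]
saddle_clamp [([247.3, 175.1, 23.1, 102.8], 0.77)]
[[256.2434 178.2771]
 [256.2467 226.0764]]
[[256.3601 195.1508]
 [256.4712 217.4461]]
```

View pics/w5.png

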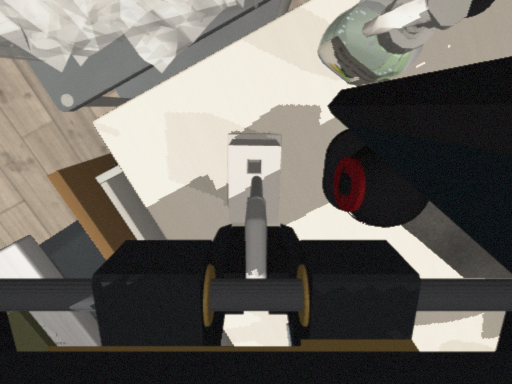

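```bash
python3 - <<'E'
from h import *
s=get_state();print(s['clock'],s['tool_pos']);axes();print(cmd((.4366,-.1638,.222)))
E
```

```text
6.2667 [0.458  0.1078 0.2176]
tool axes cols
 [[ 0.0031  0.8919 -0.4521]
 [-0.001  -0.4521 -0.892 ]
 [-1.      0.0032 -0.0005]]
[-0.416  10.3699 25.1945]
```

Emit:
apply_moves(delta_pos=[[-0.3, 1.2, 3], [-0.4, 2.6, 6.5], [-0.4, 4.1, 10], [-0.4, 5.5, 13.5], [-0.4, 7, 17], [-0.4, 8.4, 20.5], [-0.4, 9.6, 23.5], [-0.4, 10.4, 25.2], [-0.4, 10.4, 25.2], [-0.4, 10.4, 25.2]], yaw=[-0.03, -0.06, -0.09, -0.12, -0.1445, -0.1445, -0.1445, -0.1445, -0.1445, -0.1445], gripper=[0, 0, 0, 0, 0, 0, 0, 0, 0, 0])

```text
clock: 7.1
tool_pos: [0.4358, -0.1645, 0.2203]
eef_rot: [0.575, 0.412, -0.575, 0.412]
contact_force: [0.5, 1.0, 0.1]
opening: 0.114
```

```bash
cat > chk.py <<'E'
from look import *
import sys
def chk(tag,c0=(.4443,-.169),yaw=-18.6):
    p,im,o=look(tag,['seat']); s=get_state(); print(s['clock'],s['tool_pos'],s['opening']*88,s['contact_force'],s['moment'],abs(s['qd']).max());a=axes()
    if o['seat']: print('seat',atz('wrist',o['seat'][0]['pixel'],.079,p))
    T=s['tool_pos']; c=T+a@np.array([.0277,0,.0024]); y=np.radians(yaw); ex=np.array([np.cos(y),np.sin(y)]);ey=np.array([-ex[1],ex[0]])
    d=c[:2]-np.array(c0); t=(c+a@np.array([.06,0,0]))[:2]-np.array(c0)
    print('clamp rel bracket mm',d@ex*1e3,d@ey*1e3,'tips',t@ex*1e3,t@ey*1e3,'z',c[2],'yaw',np.degrees(np.arctan2(a[1,1],a[0,1])))
    print('tips px',proj('wrist',[c+a@np.array([.06,0,k]) for k in (-.019,.019)],p))
    return p,im
E
python3 - <<'E'
from chk import *
p,im=chk('w6')
cv2.imwrite('pics/w6c.png',cv2.resize(im[80:280,130:390][:,:,::-1],None,fx=3,fy=3,interpolation=cv2.INTER_CUBIC))
E
```

```text
seat []
7.2 [ 0.4366 -0.1624  0.221 ] 9.946916939078662 [ 0.0564  1.2484 -0.567 ] [-0.0523 -0.061  -0.0113] 0.014416122654785273
tool axes cols
 [[ 0.0016  0.9484 -0.317 ]
 [ 0.0006 -0.317  -0.9484]
 [-1.      0.0013 -0.0011]]
clamp rel bracket mm -9.385497831985267 1.4236931767551102 tips -9.30568495696495 1.4905799950617493 z 0.19333213500154642 yaw -18.47918837209881
tips px [[256.3546 175.5096]
 [256.5799 223.6897]]
```

View pics/w6c.png

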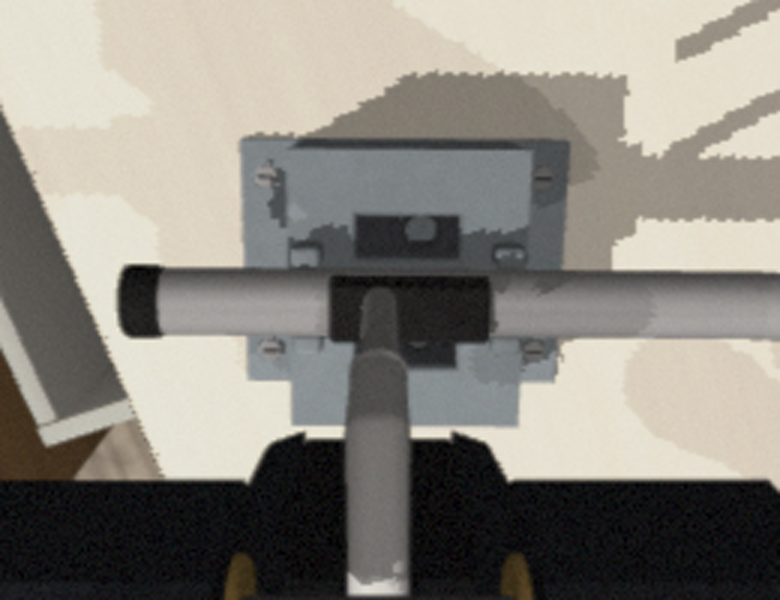

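```bash
python3 - <<'E'
from look import *
p,im,o=pickle.load(open('pics/w6.pkl','rb'))
f=lambda c,z:atz('wrist',(np.array(c)+.5)/3-.5+np.array([130,80]),z,p)
c0=np.array([.4443,-.169]); y=np.radians(-18.6); ex=np.array([np.cos(y),np.sin(y)]);ey=np.array([-ex[1],ex[0]])
def loc(n,c,z):
    d=f(c,z)[:2]-c0; print(n,z,d@ex*1e3,d@ey*1e3)
for z in(.051,.055):
  loc('slot tl',(355,214),z);loc('slot tr',(460,214),z);loc('slot br',(460,258),z)
  loc('slot2 br',(457,367),z)
  loc('box tl',(290,150),z);loc('box tr',(531,152),z);loc('box bl',(291,425),z);loc('box br',(519,427),z)
loc('cushL',(330,308),.077);loc('cushR',(491,310),.077);loc('cushT',(410,275),.077);loc('cushB',(410,342),.077)
loc('tubeend',(120,300),.064)
loc('disk',(421,231),.038);loc('disk l',(403,231),.038);loc('disk r',(437,231),.038);loc('d2',(418,345),.038)
E
```

```text
slot tl 0.051 -17.464618555491878 26.34620991981365
slot tr 0.051 17.179217719450598 26.24300072989893
slot br 0.051 17.49007301046612 11.488660535025234
slot2 br 0.051 17.2599857212298 -26.7875494183754
box tl 0.051 -38.31069230956155 47.198228022944804
box tr 0.051 39.75742555507926 46.32517106318295
box bl 0.051 -40.71732841451906 -48.059810785401574
box br 0.051 39.53477790187678 -49.04269700996212
slot tl 0.055 -17.360047898287494 26.9407403178678
slot tr 0.055 16.82400715149529 26.838900885257388
slot br 0.055 17.130736876698347 12.28037528081712
slot2 br 0.055 16.903703227794995 -25.487845818024375
box tl 0.055 -37.929459643728904 47.51601752098949
box tr 0.055 39.1025646834397 46.65454747658559
box bl 0.055 -40.304155691930895 -46.47778895921593
box br 0.055 38.88287193424833 -47.44763065172944
cushL 0.077 -24.824843329711424 0.9957485382562304
cushR 0.077 25.11754820412271 0.20928246179250387
cushT 0.077 -0.08373064822093484 11.37575795887458
cushB 0.077 0.052589396889236736 -10.067668455480474
tubeend 0.064 -93.53737966930794 0.5576273794307912
disk 0.038 4.967970754591958 18.447601060950802
disk l 0.038 -1.2583501783029296 18.466094890581342
disk r 0.038 10.502380216172151 18.431162392467183
d2 0.038 4.288698153808622 -22.696379068202454
```

Emit:
apply_moves(delta_pos=[[1.5, 0.5, 0.15], [3, 0.5, 0.15], [4.3, 0.5, 0.15], [4.3, 0.5, 0.15], [4.3, 0.5, 0.15], [4.3, 0.5, 0.15]], yaw=[0, 0, 0, 0, 0, 0], gripper=[0, 0, 0, 0, 0, 0])

```text
clock: 7.7
tool_pos: [0.4414, -0.1643, 0.1784]
eef_rot: [0.574, 0.414, -0.573, 0.414]
contact_force: [0.3, -1.3, -1.2]
opening: 0.109
```

```bash
python3 - <<'E'
from chk import *
p,im=chk('w7')
E
```

```text
seat [(array([262.8, 199.8]), 0.64)]
7.8 [ 0.4415 -0.1649  0.1787] 9.370206411249418 [ 0.9171  0.1698 -0.6486] [-0.0302 -0.0674 -0.0068] 0.007760860639568552
tool axes cols
 [[ 0.0029  0.9487 -0.3161]
 [ 0.0005 -0.3161 -0.9487]
 [-1.      0.0026 -0.0014]]
seat [ 0.4454 -0.1693  0.079 ]
clamp rel bracket mm -3.8893186526039356 0.6208922501147873 tips -3.732267147586685 0.7050184039413777 z 0.1510255305039429 yaw -18.42620503318296
tips px [[256.7569 179.2889]
 [256.6768 227.0696]]
```

View pics/w7.png

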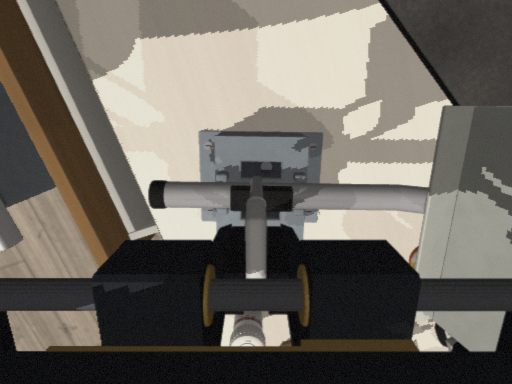

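Emit:
apply_moves(delta_pos=[[1, 0, 0.08], [2, 0, 0.08], [3, 0, 0.08], [4, 0, 0.08], [4.6, 0, 0.08], [4.6, 0, 0.08], [4.6, 0, 0.08]], yaw=[0.005, 0.005, 0.005, 0.005, 0.005, 0.005, 0.005], gripper=[0, 0, 0, 0, 0, 0, 0])

```text
clock: 8.38
tool_pos: [0.4416, -0.1656, 0.133]
eef_rot: [0.576, 0.412, -0.574, 0.413]
contact_force: [0.1, -0.7, -0.7]
opening: 0.112
```

```bash
python3 - <<'E'
from chk import *
p,im=chk('w8')
E
```

```text
seat [(array([261.9, 220.5]), 0.62)]
8.4833 [ 0.4418 -0.1657  0.1333] 9.366807245277375 [-0.794   0.4778 -0.4435] [-0.0611 -0.0851  0.0249] 0.003685851732936409
tool axes cols
 [[ 0.004   0.9471 -0.3209]
 [ 0.0003 -0.3209 -0.9471]
 [-1.      0.0037 -0.0016]]
seat [ 0.4441 -0.17    0.079 ]
clamp rel bracket mm -3.3447750680656347 -0.029848180598221603 tips -3.120545395203483 0.0633580207358183 z 0.10561207854387764 yaw -18.718135894785203
tips px [[256.6416 178.5244]
 [256.612  226.3673]]
```

View pics/w8.png

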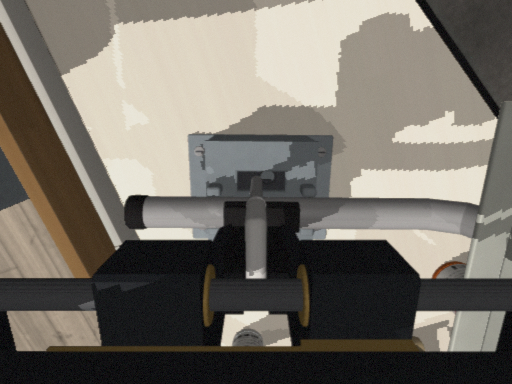

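Emit:
apply_moves(delta_pos=[[0.3, 0, 0], [0.6, 0, 0], [0.75, 0, 0], [0.75, 0, 0]], yaw=[0, 0, 0, 0], gripper=[0, 0, 0, 0])

```text
clock: 8.82
tool_pos: [0.4419, -0.1657, 0.1257]
eef_rot: [0.576, 0.411, -0.573, 0.413]
contact_force: [0.3, 0.3, 1.1]
opening: 0.108
```

```bash
cat > st.py <<'E'
from h import *
s=get_state();a=R.from_quat(s['eef_rot']).as_matrix()
T=s['tool_pos']; c=T+a@np.array([.0277,0,.0024]); y=np.radians(-18.8); ex=np.array([np.cos(y),np.sin(y)]);ey=np.array([-ex[1],ex[0]])
t=(c+a@np.array([.06,0,0]))[:2]-np.array([.4441,-.1692])
print(s['clock'],'F',s['contact_force'],'M',s['moment'],'tips x,y',t@ex*1e3,t@ey*1e3,'z',c[2]*1e3,'tilt',a[:2,0],'open',s['opening']*88,'v',abs(s['qd']).max())
E
python3 st.py
```

```text
8.8167 F [0.2765 0.327  1.1031] M [-0.0349 -0.0539 -0.0232] tips x,y -2.839741468506846 0.3098219582572756 z 98.00462783700516 tilt [0.0041 0.0001] open 9.54458740986177 v 0.008904053920986265
```

Just touching. Press lightly by 2 mm.

Emit:
apply_moves(delta_pos=[[0.1, 0, 0], [0.2, 0, 0], [0.2, 0, 0], [0.2, 0, 0]], yaw=[0, 0, 0, 0], gripper=[0, 0, 0, 0])

```text
clock: 9.15
tool_pos: [0.4421, -0.1657, 0.124]
eef_rot: [0.576, 0.411, -0.573, 0.413]
contact_force: [0.4, 0.8, 4.6]
opening: 0.11
```

```bash
python3 st.py
```

```text
9.15 F [0.3834 0.8294 4.5566] M [-0.0123  0.0966  0.0202] tips x,y -2.6670437285115853 0.3259392093214534 z 96.28527700058373 tilt [ 0.0045 -0.0002] open 9.693671755105912 v 0.0010741741052821357
```

Emit:
apply_moves(delta_pos=[[0.12, 0.05, 0], [0.12, 0.1, 0], [0.12, 0.15, 0], [0.12, 0.2, 0], [0.12, 0.2, 0]], yaw=[0, 0, 0, 0, 0], gripper=[0, 0, 0, 0, 0])

```text
clock: 9.57
tool_pos: [0.4427, -0.166, 0.123]
eef_rot: [0.575, 0.412, -0.574, 0.413]
contact_force: [-2.7, 1.3, 7.9]
opening: 0.112
```

```bash
python3 st.py
```

```text
9.5667 F [-2.6615  1.3402  7.8616] M [ 0.3074  0.7415 -0.0308] tips x,y -2.118304518801945 0.22652658408891577 z 95.31784541147509 tilt [ 0.0023 -0.0002] open 9.852416320259035 v 0.003217212434288296
```

Emit:
apply_moves(delta_pos=[[0.05, 0.1, 0], [0.05, 0.2, 0], [0.05, 0.3, 0], [0.05, 0.35, 0]], yaw=[0, 0, 0, 0], gripper=[0, 0, 0, 0])

```text
clock: 9.9
tool_pos: [0.4437, -0.1664, 0.1226]
eef_rot: [-0.574, -0.413, 0.575, -0.412]
contact_force: [-4.7, 1.4, 9.9]
opening: 0.108
```

```bash
python3 st.py
```

```text
9.9 F [-4.6938  1.4207  9.8502] M [0.703  1.267  0.0383] tips x,y -1.4971649792221928 0.07334307583929658 z 94.90499346490635 tilt [-0.0022  0.0002] open 9.505715862667008 v 0.01824980268757983
```

Emit:
apply_moves(delta_pos=[[-0.05, 0.15, 0], [-0.05, 0.3, 0], [-0.05, 0.4, 0], [-0.05, 0.4, 0]], yaw=[0, 0, 0, 0], gripper=[0, 0, 0, 0])

```text
clock: 10.23
tool_pos: [0.4448, -0.1668, 0.123]
eef_rot: [-0.572, -0.414, 0.576, -0.411]
contact_force: [-4.5, 2.4, 7.5]
opening: 0.113
```

```bash
python3 st.py
```

```text
10.2333 F [-4.4707  2.3502  7.5281] M [ 0.6648  1.3087 -0.0157] tips x,y -0.789876571755009 -0.07404210820639377 z 95.29964196056679 tilt [-0.0076  0.0007] open 9.974377041860391 v 0.005682427847510458
```

Emit:
apply_moves(delta_pos=[[-0.08, 0.25, 0], [-0.08, 0.35, 0], [-0.08, 0.4, 0], [-0.08, 0.45, 0], [-0.08, 0.5, 0], [-0.08, 0.55, 0]], yaw=[0, 0, 0, 0, 0, 0], gripper=[0, 0, 0, 0, 0, 0])

```text
clock: 10.73
tool_pos: [0.4481, -0.1681, 0.1236]
eef_rot: [-0.571, -0.415, 0.577, -0.41]
contact_force: [1.0, -0.3, -0.6]
opening: 0.108
```

```bash
python3 st.py
```

```text
10.7333 F [ 1.002  -0.2739 -0.5524] M [-0.0012 -0.1119  0.053 ] tips x,y 2.505058898731651 -0.26054694652217697 z 95.9286334548997 tilt [-0.011  0.001] open 9.460116799750866 v 0.044450137486344056
```

Emit:
apply_moves(delta_pos=[[0, 0.1, 0], [0, 0.1, 0], [0, 0.1, 0]], yaw=[0, 0, 0], gripper=[0, 0, 0])

```text
clock: 10.98
tool_pos: [0.4494, -0.1685, 0.1235]
eef_rot: [-0.572, -0.415, 0.577, -0.41]
contact_force: [0.3, -0.3, -1.0]
opening: 0.109
```

```bash
python3 st.py
```

```text
10.9833 F [ 0.2557 -0.274  -1.0279] M [-0.0515 -0.1059 -0.0123] tips x,y 3.8486584361037375 -0.20079274315844567 z 95.7752590043466 tilt [-0.0106  0.0011] open 9.607271739700927 v 0.0014123269486572012
```

Emit:
apply_moves(delta_pos=[[0.1, 0.02, 0], [0.2, 0.02, 0], [0.3, 0.02, 0], [0.4, 0.02, 0], [0.4, 0.02, 0]], yaw=[0, 0, 0, 0, 0], gripper=[0, 0, 0, 0, 0])

```text
clock: 11.4
tool_pos: [0.4494, -0.1685, 0.1192]
eef_rot: [-0.571, -0.415, 0.577, -0.41]
contact_force: [0.6, 0.4, -1.1]
opening: 0.111
```

```bash
python3 st.py
```

```text
11.4 F [ 0.6364  0.4116 -1.0513] M [-0.0526 -0.052  -0.0067] tips x,y 3.888787011683446 -0.24439817853048942 z 91.54969811215088 tilt [-0.011   0.0012] open 9.789053230780134 v 0.005422137788378118
```

Legs are through the plate without force. Continue down to near the cushion (79 mm).

Emit:
apply_moves(delta_pos=[[0.2, 0, 0], [0.4, 0, 0], [0.6, 0, 0], [0.8, 0, 0], [1.0, 0, 0], [1.1, 0, 0], [1.1, 0, 0]], yaw=[0, 0, 0, 0, 0, 0, 0], gripper=[0, 0, 0, 0, 0, 0, 0])

```text
clock: 11.98
tool_pos: [0.4492, -0.1685, 0.108]
eef_rot: [-0.571, -0.415, 0.577, -0.41]
contact_force: [-0.0, -0.1, -0.6]
opening: 0.112
```

```bash
python3 st.py
```

```text
11.9833 F [-0.0452 -0.0805 -0.6246] M [-0.0886 -0.0094 -0.0434] tips x,y 3.6337520981239204 -0.26816556491001525 z 80.28779094351957 tilt [-0.0113  0.0012] open 9.881683138416541 v 0.006353947307379466
```

Emit:
apply_moves(delta_pos=[[0.1, 0, 0], [0.2, 0, 0], [0.3, 0, 0], [0.3, 0, 0]], yaw=[0, 0, 0, 0], gripper=[0, 0, 0, 0])

```text
clock: 12.32
tool_pos: [0.4493, -0.1684, 0.1053]
eef_rot: [-0.571, -0.415, 0.577, -0.41]
contact_force: [-0.9, 0.3, 6.2]
opening: 0.109
```

```bash
python3 st.py
```

```text
12.3167 F [-0.852   0.3008  6.1802] M [0.0522 0.1552 0.0031] tips x,y 3.760950866033965 -0.23916905815590694 z 77.58685434999856 tilt [-0.0109  0.0009] open 9.613054378911068 v 0.004962801514863156
```

Emit:
apply_moves(delta_pos=[[0.1, 0, 0], [0.15, 0, 0], [0.15, 0, 0], [0.15, 0, 0]], yaw=[0, 0, 0, 0], gripper=[0, 0, 0, 0])

```text
clock: 12.65
tool_pos: [0.4493, -0.1684, 0.1045]
eef_rot: [-0.571, -0.415, 0.577, -0.41]
contact_force: [-1.8, 1.1, 9.9]
opening: 0.108
```

```bash
python3 - <<'E'
exec(open('st.py').read())
from look import *
look('w9')
E
```

```text
12.65 F [-1.7862  1.0697  9.8898] M [ 0.0788  0.2956 -0.0148] tips x,y 3.8469985937974003 -0.2599880349735832 z 76.83908011617882 tilt [-0.0103  0.0003] open 9.497669121039456 v 0.0020469452347285635
```

View pics/w9.png

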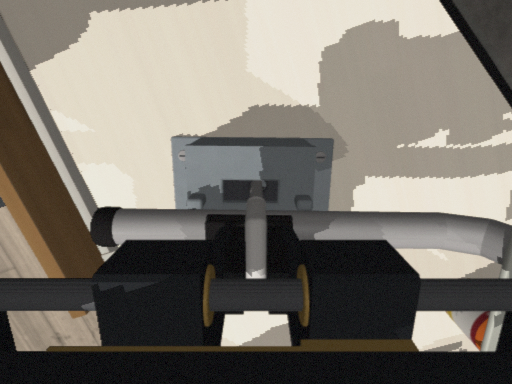

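Emit:
apply_moves(delta_pos=[[-0.08, 0, 0], [-0.12, 0, 0], [-0.12, 0, 0], [-0.12, 0, 0], [-0.12, 0, 0], [-0.12, 0, 0], [-0.12, 0, 0]], yaw=[0, 0, 0, 0, 0, 0, 0], gripper=[0, 0, 0, 45, 45, 45, 45])

```text
clock: 13.28
tool_pos: [0.4493, -0.1685, 0.1056]
eef_rot: [-0.571, -0.415, 0.577, -0.41]
contact_force: [-0.4, 0.7, 0.7]
opening: 0.39
```

```bash
python3 - <<'E'
exec(open('st.py').read())
from look import *
look('w10')
E
```

```text
13.2833 F [-0.3725  0.6804  0.6949] M [-0.0466 -0.0522 -0.0727] tips x,y 3.8470839138000916 -0.26874979756464046 z 77.8787133804163 tilt [-0.0105  0.0004] open 34.34983743256768 v 0.0017769918324755402
```

View pics/w10.png

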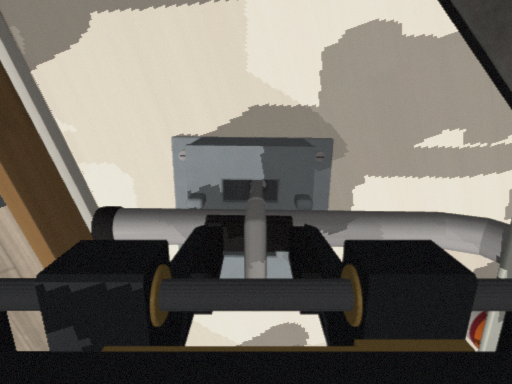

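Released; clamp stands still. Retreat straight up.

Emit:
apply_moves(delta_pos=[[-1, 0, 0], [-2.5, 0, 0], [-4.5, 0, 0], [-7, 0, 0], [-10, 0, 0], [-13, 0, 0], [-16, 0, 0], [-16, 0, 0], [-16, 0, 0]], yaw=[0, 0, 0, 0, 0, 0, 0, 0, 0], gripper=[45, 45, 45, 45, 45, 45, 45, 45, 45])

```text
clock: 14.08
tool_pos: [0.4518, -0.1688, 0.2668]
eef_rot: [-0.572, -0.414, 0.577, -0.411]
contact_force: [-0.0, -1.2, -0.1]
opening: 0.448
```

```bash
python3 - <<'E'
exec(open('st.py').read())
from look import *
p,im,o=look('w11',['saddle_clamp','seat'])
if o['saddle_clamp']: print(atz('wrist',o['saddle_clamp'][0]['pixel'],.079,p))
im2=snapshot('side')
out=np.hstack([cv2.resize(im[60:260,130:390],(390,300)),cv2.resize(im2[120:320,150:410],(390,300),interpolation=cv2.INTER_CUBIC)])
cv2.imwrite('pics/w11c.png',out[:,:,::-1])
C=[.4441+.0036,-.1692-.0012]
print(proj('wrist',[C+[.078],C+[.112]],p),proj('side',[C+[.078],C+[.112]]))
E
```

```text
14.0833 F [-0.0437 -1.1958 -0.1349] M [-0.041  -0.064  -0.0157] tips x,y 6.579363655260839 0.1617764707080785 z 239.0852845545065 tilt [-0.0072 -0.0009] open 39.463692227125485 v 0.043164466860847746
saddle_clamp [(array([256.4, 174.8]), 0.66)]
seat [(array([252.7, 174.8]), 0.82), (array([251.4, 161. ]), 0.38)]
[ 0.4496 -0.1725  0.079 ]
[[254.1357 173.3254]
 [253.7165 181.1211]] [[226.5794 207.2769]
 [226.1033 196.7845]]
```

View pics/w11c.png

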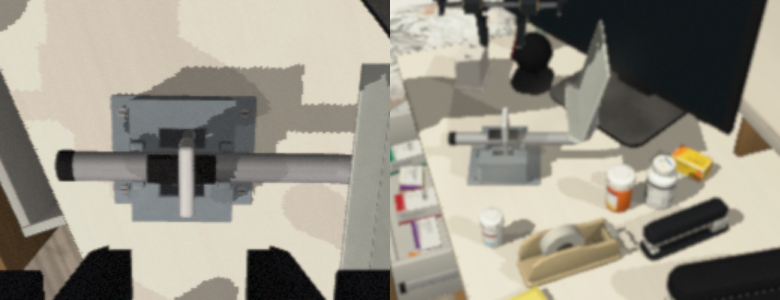

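```bash
python3 - <<'E'
from look import *
im=snapshot('side'); a=cv2.resize(im[170:255,180:300],(780,552),interpolation=cv2.INTER_CUBIC)
# expected bridge outline
y=np.radians(-18.8);ex=np.array([np.cos(y),np.sin(y),0]);ey=np.array([np.sin(-y),np.cos(y),0])
C=np.array([.4477,-.1704,0])
for z in (.079,.113):
  q=proj('side',[C+ex*i*.005+ey*j*.024+[0,0,z] for i,j in((-1,-1),(1,-1),(1,1),(-1,1))])
  q=(q-[180,170])*6.5; cv2.polylines(a,[q.astype(np.int32)],True,(255,0,0),1)
cv2.imwrite('pics/side2.png',a[:,:,::-1]); print(get_state()['clock'])
E
```

```text
14.3333
```

View pics/side2.png

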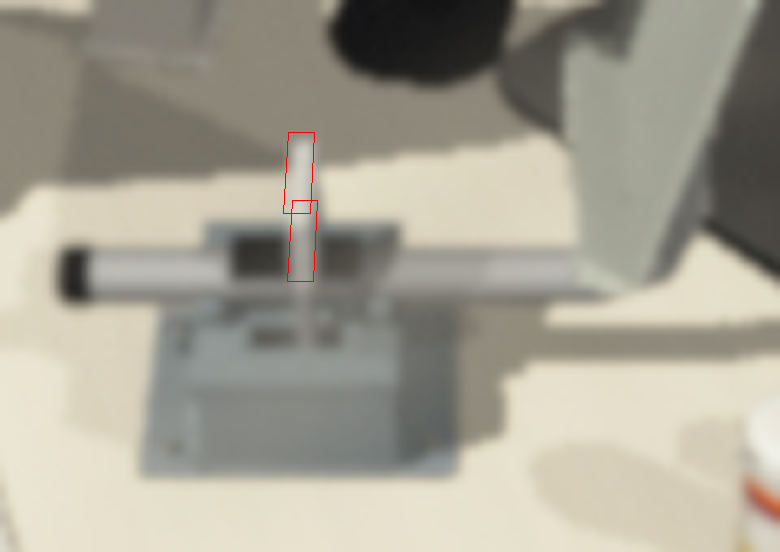

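The side view shows the bridge standing upright on the cushion, matching the outline I predicted for the home position (px 300, 135–282 in the crop). A leg runs down into its slot.

```bash
python3 -c "
from plant import *
print(finish_job())"
```

```text
the job is handed in; nothing more can be done
None
```

The saddle clamp is seated on the tube's cushion with both legs through the slots and the keeper's holes. I let go, backed off and handed the job in at about 14.3 s of the 51 s allowed.

- **Getting it there:** I gripped the clamp across its 10 mm, lifted it straight out of the block and lowered both legs into the slots, starting about 3 mm to the -x side of centre.
- **Finding the holes:** I slid along +x with at most about 10 N downward, which pushed the keeper down about 3 mm of its 8 mm. The force fell to zero as the tips passed about x = +2.5 mm. The legs then went 15 mm deeper, at about x = +3.8 mm, without resistance.
- **Hint from the pictures:** The wrist pictures had shown what looked like the hole at about x = +4.6 mm. I used that only to choose where to start.
- **Seating:** I pressed to 9.9 N with the cushion about 2 mm compressed, eased off and opened the gripper.

**Last checks:**
- The last wrist and side pictures show the clamp upright and astride the tube. The side view matches the predicted home outline, and the tool touches nothing.
- The bystanders visible in the last side view look undisturbed. I judged that by eye and did not measure it.
- While sliding, friction tilted the tool by up to about 0.6°, so the clamp may sit about 1–2° askew within its clearance.
- In the final wrist picture, the trained network put the clamp about 2–3 mm from where I reckoned it to be.

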